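# Load the label feeder's spring spindle and engage the feed

## Task

Load the label feeder: fit the spring spindle between its two end cups, the spring plunger in the open-topped cup and the short stub in the closed cup, and let go so that the spring holds it. Then, with the spindle in place, work the feed lever through its zigzag gate to the far end of the slot and let go. Leave the other things on the table where they are.

Things in the scene. Friction and masses are not known exactly. Their poses are not given: they have to be found in the camera images.
- spindle_center (a point): Centre (half-way up and along) of the bar of the loose spring spindle: aluminium square bar 110 mm long, 34 x 34 mm, lying flat, about 0.25 kg; grasp it across its 34 mm width. Own x runs along the bar to its fixed stub, z is up. The +x end has a short steel stub, the -x end a longer white nylon plunger with dark spring turns at its root. Free length over all 150 mm.
- stub_tip (a point): Tip of the spindle's fixed steel stub (14 mm diameter, 10 mm long), on its axis, 65 mm from spindle_center along the spindle's +x.
- nose_tip (a point): Tip of the spindle's spring plunger (12 mm diameter, stands out 30 mm when free, slippery), on its axis; 85 mm from spindle_center along the spindle's -x when free, nearer as it is pressed in.
- plunger (a joint): How far the spring plunger is pressed in, m: 0 = free, 0.024 = fully in. About 2.4 N to start, 0.3 N more per mm (about 8 N at 18 mm). It is 0.006 when the spindle is seated.
- feeder: Fixed label feeder: grey base 80 x 190 x 12 mm, two uprights facing each other along its own y. Origin at table height, under the middle of the seated spindle's bar; z up. The seated spindle's +x points to the feeder's +y, its bar centre at feeder (0, 0, 77.5 mm). Nothing between the uprights stands above 45 mm. 136 mm from the tall upright's face to the closed cup's mouth.
- cup_closed (a point): Centre of the inner floor of the closed round cup, 65 mm from the feeder origin along its +y, 80 mm above the table. Steel, 36 mm outer, 19 mm inner diameter, 8 mm deep, mouth facing -y. Its upright is 44 mm wide, 107 mm high. It takes the stub, whose tip ends at the floor, 2.5 mm below the cup's axis.
- cup_open (a point): Where the plunger's tip ends: 79 mm from the feeder origin along its -y, 77.5 mm above the table, on the face of a bare plate 50 mm wide, 130 mm high. Two prongs 17 mm apart (tops 89.5 mm up) and a floor (71.5 mm up) stand 8 mm out from it: a U open at the top. Press the plunger in some 18 mm on the plate above the prongs, lower, then let out 12 mm.
- gate: The fixed feed gate, a box 150 (own x) x 100 (own y) mm, top 62 mm above the table; origin at table height under its centre. Its 12 mm steel top plate has a zigzag slot 16 mm wide. Slot centre line in gate x, y (mm): (-45,-13) to (-15,-13) to (-15,13) to (15,13) to (15,-13) to (45,-13). The stem of the lever is 12 mm thick.
- lever_knob (a point): Centre of the black round knob on the feed lever, 28 mm diameter, 34 mm high, centre 109 mm above the table; upright, it slides without tilting. It starts in the first straight of the slot, at the gate's -x end.
- feed_along (a joint): Lever travel along the gate's own +x, m: 0 at the -x end of the slot (gate x = -45 mm), 0.090 at the far end. Drags with about 1 N and stays where it is left.
- feed_across (a joint): Lever travel along the gate's own +y, m: 0 at gate y = -13 mm, 0.026 at gate y = +13 mm.
- drive_rail: Bystander: grey steel drive rail, a bar 180 x 24 x 18 mm lying flat; origin at the centre of its underside.
- fuse: Bystander: stubby green glass fuse, 29 mm diameter, 62 mm high, standing; origin at the centre of its underside.
- power_knob: Bystander: black bakelite knob, 60 mm diameter, 34 mm high; origin at the centre of its underside.
- cleaner: Bystander: white bottle, 46 mm diameter, 150 mm high; origin at the centre of its underside.
- label_core: Bystander: empty cardboard label core, 66 mm diameter, 45 mm high, standing; origin at the centre of its underside.
- disk_a: Bystander: yellow 5.25-inch disk, 133 x 133 x 4 mm, lying flat; origin at the centre of its underside.
- disk_b: Bystander: yellow 5.25-inch disk, 133 x 133 x 4 mm, lying flat; origin at the centre of its underside.
There are look-alikes about, which are no part of the job. Leave any green look-alike of the gate alone.

How it is judged:
By the outcome, as a careful person would: the job done as asked, in the order asked, and still so for the second after the job is handed in, with the robot touching nothing.
It also fails if it takes over 61 s, if anything falls off the work surface, if the arm or the gripper's body presses on something with over 40 N, if the wrist force passes 120 N, or if a joint passes its speed limit or range.

## Robot

A 6-joint arm with a two-finger parallel gripper is mounted at the origin on the work surface. World frame = base frame: x ahead of the robot, y to its left, z up, the work surface at z = 0. Lengths are in m, angles in rad, forces in N, time in s.
With the tool pointing down it reaches from about 0.25 to 0.775 m from the base axis. Payload 4 kg.
Tool frame: the origin (TCP) lies at the very end of the fingers, on their centre line; the grasp point (between the pads) lies 19 mm behind it; z points along the fingers, y is the line along which they close (so a half turn about z gives the same grasp; the last joint's range is limited). The gripper opens to 94 mm and grips with 3 to 60 N. Pads are 16 mm wide; open, the fingers measure 119 mm over their backs; the gripper's body (75 mm by 177 mm) begins 78 mm behind the grasp point.
Start: joints at [-1.373, 0.087, 1.371, -0, 1.684, -0.103], TCP at [0.163, -0.525, 0.206] pointing down, gripper open.
Joint ranges: [-3.1, 3.1], [-0.76, 2.03], [0.27, 2.55], [-1.08, 4.22], [0.17, 2.65], [-2.57, 2.57]. Speed limits (rad/s): [2.79, 2.79, 3.14, 3.14, 3.14, 3.14].

## Interface

Orientations are given as a unit quaternion [x, y, z, w].
In Python, from cell import ctrl, camera, finish_job gives the robot as it stands.
- The arm moves only by the tool play_rows, never from a script. Its argument "series" is a list that holds one entry, the list of rows, each a list of 5 numbers: the shift along the tool's x, y, z in units of 40 mm (1.0 is 40 mm), then the turn about the tool's z in units of 8 degrees (1.0 is 8 degrees), then the finger opening in mm, from 0 to 94. A call has 1 to 8 rows; each row is the pose to reach, as a shift and turn from the pose commanded when the call began, along the tool's axes at that moment; what a row does not reach only later rows make up. A row lasts 1/10 s, in which the tool goes at most 50 mm and 8.59 degrees, less where a joint would pass 70% of its speed; a pose out of reach is approached as far as the arm can. A call with a gripper value outside its range is refused whole. The fingers move at their own pace and stop on an object; "grip_force" is the grip in N (left out, the last holds). Time passes only in rows, so rows that repeat a pose let the fingers close. It gives the time, the measured TCP pose, the force, the opening and the grip force at its end, in the units of the state.
- ctrl.read_state(): the state, without advancing time (a new reading comes with each control period).
- camera(name): name is "scene" or "side" or "wrist"; returns a dict with "frame" (400x640x3 uint8, red, green, blue), "fovy" (degrees; the focal length in pixels is half the picture's height over the tangent of half this angle, whatever the lens; pixels are square), "cx", "cy" (the principal point, pixels), "extrinsics" (4x4, takes a point from camera to world coordinates); the wrist camera has in their place "T_tool_cam" (4x4, takes a point from camera to tool coordinates, whose origin is the TCP and whose axes are the flange's). Camera axes: x right, y up, looking along -z (the intrinsics and any distortion apply to the point x, -y, -z); pixel columns grow to the right and rows downward; lengths in m; the calibration is good to about 2 mm. A picture is of the moment at which its call begins: read the wrist's pose just before it. There is no depth.
- finish_job(): hands the job in; it is judged then, once.
The state is a dict: "clock": time; "joints": joint angles; "joint_velocities": joint speeds; "effort": joint torques, N m; "tool_pos": TCP position; "tcp_rot": TCP orientation; "contact_force": force on the tool from outside, world axes, zero at the start; "ft_torque": the same for the moment, N m; "gripper_width": finger opening in m; "grip_force": force on a finger pad.
Only numpy, scipy, OpenCV 4.12 (cv2) and the standard library are available. Lean on these libraries where they do the work, as an engineer would, in place of code of your own. Each camera call takes 0.05 s, during which the arm holds its last target. There are 200 camera calls.

## Working session

There is one attempt and no reset: what is moved stays moved. The work goes in short steps, Python scripts to look and compute and a tool call to move; the robot and the scene stay as the last step left them, time stands still between calls to the robot, and variables do not carry over. Pictures are saved under pics/ and viewed, at most 10 in all, crops included, and the job is handed in when it is done.

Besides the shell and the picture viewer there is one more tool, called after "Emit:" as name(argument=value, ...) on one line, values as JSON. play_rows: Moves the arm, as the interface text tells. Its arguments: {"type":"object","properties":{"series":{"type":"array","items":{"type":"array","items":{"type":"array","items":{"type":"number"}}}},"grip_force":{"type":"number"}},"required":["series"]}

```bash
ls; mkdir -p pics
cat > h.py <<'E'
import numpy as np, cv2
from cell import ctrl, camera, finish_job
from scipy.spatial.transform import Rotation as R
def cam(n):
    s=ctrl.read_state(); c=camera(n)
    if n=="wrist":
        T=np.eye(4);T[:3,:3]=R.from_quat(s["tcp_rot"]).as_matrix();T[:3,3]=s["tool_pos"]
        c["extrinsics"]=T@np.array(c["T_tool_cam"])
    c["E"]=np.array(c["extrinsics"]); c["f"]=200/np.tan(np.radians(c["fovy"])/2)
    return c
def ray(c,u,v):
    d=np.array([(u-c["cx"])/c["f"],-(v-c["cy"])/c["f"],-1.0])
    return c["E"][:3,3], c["E"][:3,:3]@d
def onz(c,u,v,z):
    o,d=ray(c,u,v); return o+d*(z-o[2])/d[2]
def proj(c,p):
    q=np.linalg.inv(c["E"])@np.append(p,1); return np.array([c["cx"]+c["f"]*q[0]/-q[2], c["cy"]+c["f"]*q[1]/q[2]])
def tri(c1,p1,c2,p2):
    A=[];b=[]
    for c,p in((c1,p1),(c2,p2)):
        o,d=ray(c,*p);d=d/np.linalg.norm(d);M=np.eye(3)-np.outer(d,d);A.append(M);b.append(M@o)
    return np.linalg.lstsq(np.vstack(A),np.hstack(b),rcond=None)[0]
def save(c,n): cv2.imwrite(n,c["frame"][:,:,::-1])
E
cat > a.py <<'E'
from h import *
import pickle
d={}
for n in("scene","side","wrist"):
    c=cam(n); save(c,f"pics/{n}0.png"); d[n]=c
    print(n,{k:v for k,v in c.items() if k!="frame"})
pickle.dump(d,open("c0.pkl","wb")); print(ctrl.read_state())
E
python3 a.py
```

```text
pics
scene {'fovy': 56.64112304771879, 'cx': 317.51734340733833, 'cy': 205.33485823828488, 'extrinsics': array([[ 0.84487947, -0.45952358,  0.27389187,  0.77180609],
       [ 0.53476106,  0.71163346, -0.45564069, -0.43530663],
       [ 0.01446702,  0.53142817,  0.84697982,  0.92982698],
       [ 0.        ,  0.        ,  0.        ,  1.        ]]), 'E': array([[ 0.84487947, -0.45952358,  0.27389187,  0.77180609],
       [ 0.53476106,  0.71163346, -0.45564069, -0.43530663],
       [ 0.01446702,  0.53142817,  0.84697982,  0.92982698],
       [ 0.        ,  0.        ,  0.        ,  1.        ]]), 'f': np.float64(371.12118793310634)}
side {'fovy': 43.423866890889535, 'cx': 322.6106803972591, 'cy': 188.42935790956824, 'extrinsics': array([[-0.89792171,  0.2163255 , -0.38332738, -0.01347067],
       [-0.44010069, -0.45495757,  0.77416083,  1.00269913],
       [-0.00692697,  0.86383846,  0.50372128,  0.75335499],
       [ 0.        ,  0.        ,  0.        ,  1.        ]]), 'E': array([[-0.89792171,  0.2163255 , -0.38332738, -0.01347067],
       [-0.44010069, -0.45495757,  0.77416083,  1.
[... 1201 characters left out ...]
8659e+00,  8.77991619e-02,  1.37186406e+00, -2.53218741e-06,
        1.68360387e+00, -1.03132692e-01]), 'joint_velocities': array([-5.60077761e-04, -3.34836234e-03, -3.57555200e-03,  1.28417035e-03,
        1.29203973e-03, -3.54546156e-05]), 'effort': array([ 8.06085554e-04, -3.40644121e+01, -3.02791357e+01,  7.17653800e-02,
        3.05620464e-02, -1.16346191e-04]), 'tool_pos': array([ 0.16287552, -0.52490184,  0.20458727]), 'tcp_rot': array([ 9.88707719e-01,  1.49854413e-01, -4.08327605e-05, -8.36221607e-04]), 'contact_force': array([ 0.57443665,  1.02732283, -0.21245183]), 'ft_torque': array([-0.02594738, -0.0891206 ,  0.04788078]), 'grip_force': 0.0, 'gripper_width': 0.09382071757607797}
```

View pics/scene0.png

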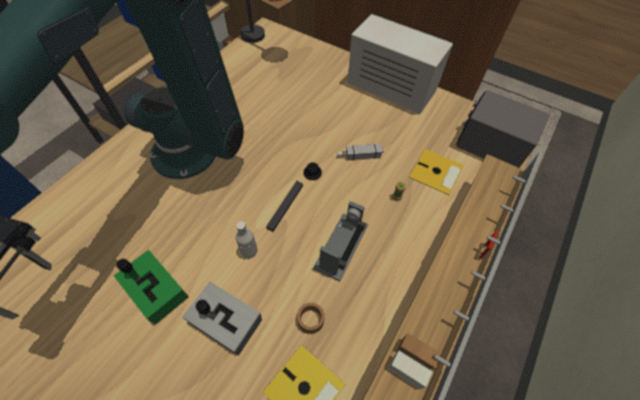

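View pics/side0.png

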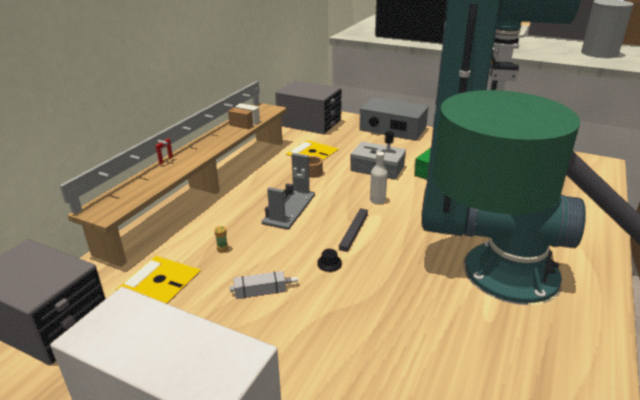

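```bash
cat > b.py <<'E'
from h import *
import pickle
d=pickle.load(open("c0.pkl","rb")); s=d["scene"]; q=d["side"]
P=lambda *a:print(*[x.round(3) if hasattr(x,'round') else x for x in a])
P("spindle ends scene",onz(s,338,155,.017),onz(s,383,152,.017))
P("spindle side",onz(q,297,281,.017),onz(q,232,292,.017))
P("fuse",onz(s,399,194,.03), onz(q,221,240,.03))
P("knob",tri(s,(312,170),q,(330,260)))
P("feeder base corners scene",onz(s,318,268,.012),onz(s,336,278,.012),onz(s,366,237,.012))
P("feeder side",onz(q,263,222,.012),onz(q,291,228,.012),onz(q,315,193,.012))
P("uprights",tri(s,(355,208),q,(301,157)),tri(s,(330,250),q,(277,190)))
P("gate top corners",*[onz(s,*p,.062) for p in((212,284),(261,318),(235,350),(185,317))])
P("lever",tri(s,(203,306),q,(389,137)),onz(s,203,306,.109))
P("bottle",onz(s,240,226,.15), onz(q,380,155,.15))
E
python3 b.py
python3 - <<'E'
import cv2,numpy as np
a=cv2.imread('pics/scene0.png');b=cv2.imread('pics/side0.png')
x=cv2.resize(a[195:285,305:385],None,fx=5,fy=5,interpolation=cv2.INTER_CUBIC)
y=cv2.resize(b[145:235,255:325],None,fx=5,fy=5,interpolation=cv2.INTER_CUBIC)
cv2.imwrite('pics/crop1.png',np.hstack([x,y]))
E
```

```text
spindle ends scene [0.43  0.251 0.017] [0.545 0.34  0.017]
spindle side [0.419 0.26  0.017] [0.528 0.353 0.017]
fuse [0.66  0.211 0.03 ] [0.651 0.221 0.03 ]
knob [0.389 0.158 0.012]
feeder base corners scene [ 0.581 -0.106  0.012] [ 0.635 -0.104  0.012] [0.644 0.044 0.012]
feeder side [0.615 0.088 0.012] [0.535 0.081 0.012] [ 0.559 -0.104  0.012]
uprights [ 0.579 -0.001  0.172] [ 0.612 -0.041  0.042]
gate top corners [ 0.397 -0.298  0.062] [ 0.546 -0.299  0.062] [ 0.54  -0.387  0.062] [ 0.397 -0.392  0.062]
lever [ 0.432 -0.356  0.109] [ 0.434 -0.355  0.109]
bottle [ 0.395 -0.166  0.15 ] [ 0.385 -0.151  0.15 ]
```

View pics/crop1.png

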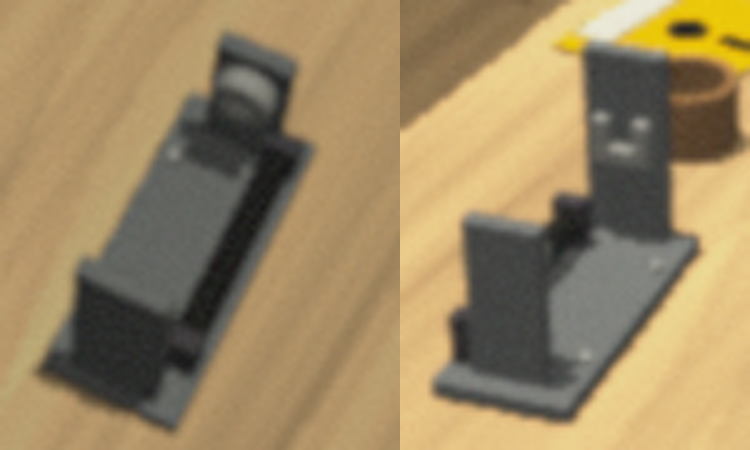

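Emit:
play_rows(series=[[[1.2, -0.36, 0, 0, 94], [2.4, -0.7, 0, 0, 94], [3.6, -1.1, 0, 0, 94], [4.8, -1.45, 0, 0, 94], [6, -1.8, 0, 0, 94], [7.2, -2.2, 0, 0, 94], [8.3, -2.5, 0, 0, 94], [8.3, -2.5, 0, 0, 94]]])

```text
clock: 0.95
tool_pos: [0.4542, -0.3275, 0.2047]
tcp_rot: [0.988, 0.154, 0.001, -0.001]
contact_force: [0.3, -0.5, -0.2]
gripper_width: 0.0942
grip_force: 0.0
```

```bash
cat > look.py <<'E'
from h import *
import pickle,sys
c=cam("wrist"); save(c,f"pics/{sys.argv[1]}.png"); pickle.dump(c,open(sys.argv[1]+".pkl","wb"))
s=ctrl.read_state(); print(s["clock"],s["tool_pos"].round(4),R.from_quat(s["tcp_rot"]).as_matrix()[:,0].round(4))
E
python3 look.py gate
```

```text
1.0 [ 0.452  -0.3295  0.2047] [ 9.536e-01  3.010e-01 -8.000e-04]
```

View pics/gate.png

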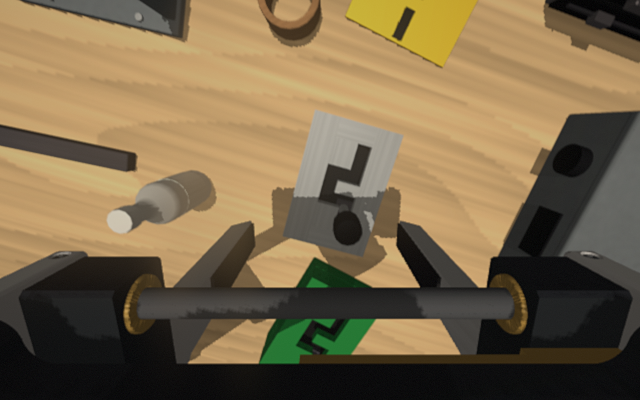

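```bash
cat > g.py <<'E'
from h import *
import pickle
c=pickle.load(open("gate.pkl","rb")); im=c["frame"]
roi=im[100:262,270:412]; hsv=cv2.cvtColor(roi,cv2.COLOR_RGB2HSV)
m=((hsv[...,1]<45)&(hsv[...,2]>50)).astype(np.uint8)*255
m=cv2.morphologyEx(m,cv2.MORPH_OPEN,np.ones((3,3)))
n,l,st,_=cv2.connectedComponentsWithStats(m); k=1+st[1:,4].argmax()
cs,_=cv2.findContours((l==k).astype(np.uint8),cv2.RETR_EXTERNAL,2)
h=cv2.convexHull(max(cs,key=cv2.contourArea)); ap=cv2.approxPolyDP(h,6,True)[:,0]+[270,100]; print(ap.tolist())
W=np.array([onz(c,*p,.062)[:2] for p in ap]); print(W.round(4).tolist())
hw=np.array([onz(c,p[0]+270,p[1]+100,.062)[:2] for p in h[:,0]],np.float32)
print("rect",cv2.minAreaRect((hw*1000)))
# slot dark end far
g=cv2.cvtColor(im,cv2.COLOR_RGB2GRAY)
d=((g<60)).astype(np.uint8); d[:140]=0;d[208:]=0;d[:,:315]=0;d[:,385:]=0
ys,xs=np.nonzero(d); print("dark",xs.min(),xs.max(),ys.min(),ys.max())
for p in((364,146),(359,160),(340,190),(327,190),(332,205),(357,178)): print(p,onz(c,*p,.062)[:2].round(4))
print("knob",onz(c,347,229,.126)[:2], onz(c,347,229,.109)[:2])
E
python3 g.py
```

```text
[[315, 111], [401, 135], [362, 255], [284, 235]]
[[0.5297, -0.2922], [0.5341, -0.3888], [0.3873, -0.3955], [0.3835, -0.2987]]
rect ((458.55438232421875, -343.8836364746094), (148.52049255371094, 99.43449401855469), 2.070892333984375)
dark 319 369 145 207
(364, 146) [ 0.5107 -0.3544]
(359, 160) [ 0.4945 -0.3542]
(340, 190) [ 0.4557 -0.3448]
(327, 190) [ 0.4512 -0.3307]
(332, 205) [ 0.436  -0.3416]
(357, 178) [ 0.4747 -0.3587]
knob [ 0.43461296 -0.35555671] [ 0.4289679  -0.35875027]
```

Emit:
play_rows(series=[[[0.7, -0.95, 0, 0, 94], [1.4, -1.9, 0, 0, 94], [2.1, -2.9, 0, 0, 94], [2.9, -3.9, 0, 0, 94], [3.6, -4.9, 0, 0, 94], [4.3, -5.9, 0, 0, 94], [5, -6.8, 0, 0, 94], [5, -6.8, 0, 0, 94]]])

```text
clock: 1.8
tool_pos: [0.5613, -0.009, 0.205]
tcp_rot: [0.988, 0.152, -0.0, -0.001]
contact_force: [0.4, 0.1, -0.2]
gripper_width: 0.0941
grip_force: 0.0
```

```bash
python3 look.py x >/dev/null; python3 look.py feed
```

```text
1.9 [ 0.5604 -0.0132  0.2051] [ 0.955   0.2966 -0.0014]
```

View pics/feed.png

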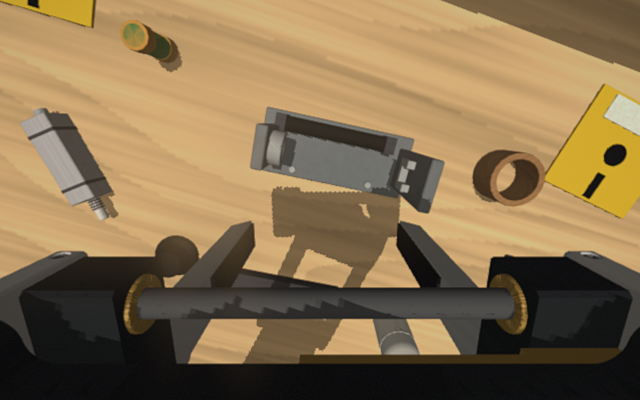

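Emit:
play_rows(series=[[[0.1, -1.2, 0.1, -0.5, 94], [0.1, -2.4, 0.3, -1, 94], [0.2, -3.6, 0.5, -1.5, 94], [0.2, -4.8, 0.7, -2, 94], [0.3, -6, 0.9, -2.5, 94], [0.4, -7.2, 1, -2.75, 94], [0.4, -8.1, 1, -2.75, 94], [0.4, -8.1, 1, -2.75, 94]]])

```text
clock: 2.7
tool_pos: [0.4794, 0.3028, 0.165]
tcp_rot: [0.942, 0.337, -0.0, -0.0]
contact_force: [0.9, -0.6, 0.4]
gripper_width: 0.0939
grip_force: 0.0
```

```bash
python3 look.py x >/dev/null; python3 look.py spin
python3 - <<'E'
import cv2,numpy as np
a=cv2.imread('pics/feed.png')[95:225,240:450]; b=cv2.imread('pics/spin.png')
x=cv2.resize(a,(800,495),interpolation=cv2.INTER_CUBIC)
cv2.imwrite('pics/fz.png',x)
E
```

```text
2.8 [0.4808 0.2999 0.1654] [ 0.7755  0.6313 -0.0008]
```

View pics/fz.png

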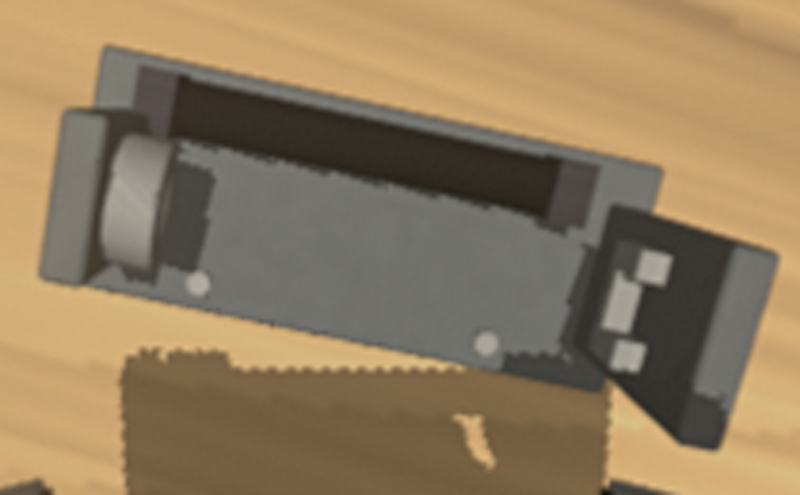

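View pics/spin.png

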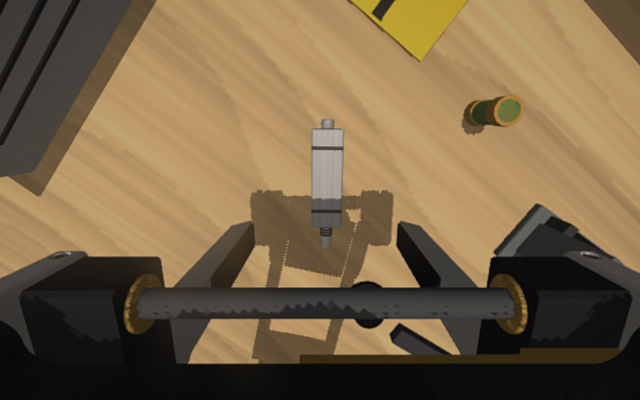

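```bash
cat > f.py <<'E'
from h import *
import pickle
c=pickle.load(open("feed.pkl","rb"))
o=lambda u,v,z: onz(c,240+u/3.81,95+v/3.81,z)[:2]*1000
pl=[o(730,240,.13),o(686,437,.13),o(778,258,.13),o(718,448,.13)]
b1,b2=o(106,46,.012),o(662,167,.012); b3=o(604,390,.012)
up=[o(65,108,.107),o(105,113,.107),o(85,283,.107),o(42,278,.107)]
p1,p2=o(655,268,.0895),o(629,357,.0895)
np.set_printoptions(precision=1,suppress=True)
print("plate",*pl);print("base",b1,b2,b3);print("upr",*up);print("prongs",p1,p2,(p1+p2)/2)
def ang(d): return np.degrees(np.arctan2(-d[0],d[1]))
print("yaw base",ang(b1-b2),np.linalg.norm(b1-b2),"plate",ang([-(pl[0]-pl[1])[1],(pl[0]-pl[1])[0]]))
y=(b1-b2)/np.linalg.norm(b1-b2);x=np.array([y[1],-y[0]])
for n,p in(("plateface",(pl[0]+pl[1])/2),("uprmid",sum(up)/4),("uprface",(up[1]+up[2])/2),("basemid",(b1+b2)/2),("prong",(p1+p2)/2)):
    print(n,p@x,p@y)
c=pickle.load(open("spin.pkl","rb"))
g=cv2.cvtColor(c["frame"],cv2.COLOR_RGB2HSV)
q=lambda u,v,z: onz(c,u,v,z)*1000
for p in((313,129),(342,129),(312,225),(342,227)): print("bar",q(*p,.034))
n,s=q(326,246,.017),q(328,120,.017); print("nose",n,"stub",s, "yaw",np.degrees(np.arctan2(s[1]-n[1],s[0]-n[0])),np.linalg.norm(s-n))
d=(s-n)/np.linalg.norm(s-n); print("centre",s-65*d, n+85*d)
print(c["frame"][120:132,327].tolist(), c["frame"][240:252,326].tolist(),c["frame"][170,306:350].tolist())
E
python3 f.py
```

```text
plate [626.8 -89.1] [579.8 -97.2] [ 626.3 -101.2] [ 579.5 -105.6]
base [624.6  81.8] [ 642.4 -103.8] [ 565.2 -112.8]
upr [608.2  69.1] [610.   59.5] [568.   53.8] [566.   64.5]
prongs [613.8 -88.4] [588.9 -90.6] [601.4 -89.5]
yaw base 5.481372902059487 186.4586564527352 plate 9.779144411295203
plateface 591.6781979130697 -150.324603512051
uprmid 591.2794164594039 5.259669569133789
uprface 591.7324433013761 0.11959103086543285
basemid 629.5408387583703 -71.45140412240336
prong 590.071171098498 -146.5207380976796
bar [521.5 351.3  34. ]
bar [540.7 327.8  34. ]
bar [437.9 285.9  34. ]
bar [457.6 258.   34. ]
nose [422.2 252.5  17. ] stub [538.7 344.9  17. ] yaw 38.41460738583149 148.63235654848447
centre [487.8 304.5  17. ] [488.8 305.3  17. ]
[[154, 150, 141], [170, 165, 155], [169, 163, 152], [163, 157, 146], [158, 152, 141], [155, 151, 139], [154, 149, 138], [146, 140, 130], [102, 97, 89], [131, 125, 117], [172, 163, 155], [180, 172, 164]] [[107, 102, 91], [106, 100, 90], [106, 101, 92], [105, 100, 91], [106, 101, 91], [104, 100, 90], [104, 100, 91], [103, 94, 80], [103, 85, 62], [105, 84, 58], [105, 85, 58], [107, 87, 59]] [[186, 151, 104], [186, 151, 104], [186, 151, 104], [187, 152, 104], [180, 146, 100], [155, 131, 103], [146, 139, 132], [167, 161, 154], [170, 163, 155], [171, 163, 155], [171, 163, 155], [172, 164, 156], [171, 163, 155], [170, 162, 155], [170, 163, 155], [172, 164, 156], [172, 165, 157], [174, 168, 159], [176, 168, 160], [176, 168, 160], [173, 166, 158], [171, 163, 155], [172, 165, 157], [175, 168, 160], [174, 166, 159], [169, 161, 154], [168, 160, 152], [169, 161, 153], [172, 165, 157], [175, 167, 159], [174, 166, 158], [172, 164, 157], [171, 164, 156], [171, 163, 156], [170, 162, 155], [156, 149, 143], [147, 131, 113], [175, 142, 97], [189, 153, 104], [187, 152, 104], [186, 150, 104], [185, 150, 104], [184, 149, 102], [182, 147, 101]]
```

Emit:
play_rows(series=[[[0.22, 0, 1, 0, 80], [0.22, 0, 2, 0, 70], [0.22, 0, 3, 0, 70], [0.22, 0, 4, 0, 70], [0.22, 0, 4, 0, 70], [0.22, 0, 4, 0, 10], [0.22, 0, 4, 0, 10], [0.22, 0, 4, 0, 10]]], grip_force=50)

```text
clock: 3.6
tool_pos: [0.4878, 0.3062, 0.0061]
tcp_rot: [0.942, 0.335, 0.0, 0.0]
contact_force: [0.2, 0.2, 0.7]
gripper_width: 0.0496
grip_force: 0.0
```

Emit:
play_rows(series=[[[0, 0, 0, 0, 10], [0, 0, 0, 0, 10], [0, 0, -0.5, 0, 10], [0, 0, -1.5, 0, 10], [0, 0, -2.5, 0, 10], [0, 0, -3.5, 0, 10], [0, 0, -4.2, 0, 10], [0, 0, -4.2, 0, 10]]])

```text
clock: 4.4
tool_pos: [0.4892, 0.3087, 0.1788]
tcp_rot: [0.942, 0.336, 0.005, -0.001]
contact_force: [0.2, -0.1, -2.6]
gripper_width: 0.0334
grip_force: 50.0
```

```bash
python3 look.py x; python3 look.py held
```

```text
4.45 [0.4878 0.308  0.1752] [0.7743 0.6328 0.0042]
4.5 [0.4865 0.3073 0.1725] [ 0.7744  0.6327 -0.0009]
```

View pics/held.png

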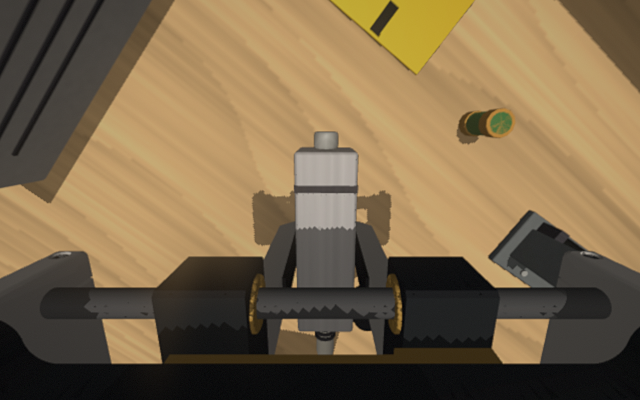

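```bash
cat > k.py <<'E'
from h import *
import pickle
for n,zz,pts in(("held",-.0115,[(326,132),(325,352)]),("held",-.0285,[(295,151),(357,151),(295,225)])):
    c=pickle.load(open(n+".pkl","rb")); T=np.array(c["T_tool_cam"]);c["E"]=T
    for p in pts: print(p,(onz(c,*p,zz)*1000).round(1))
f=c["frame"][:,326]; print(f[124:140].tolist()); print(c["frame"][346:362,325].tolist())
E
python3 k.py; python3 -c "
from h import *
s=ctrl.read_state();print(s['tool_pos'],s['contact_force'],s['gripper_width'])"
```

```text
(326, 132) [ 64.7   0.2 -11.5]
(325, 352) [-83.7  -0.5 -11.5]
(295, 151) [ 55.6 -15.8 -28.5]
(357, 151) [ 55.6  16.2 -28.5]
(295, 225) [ 15.3 -16.9 -28.5]
[[187, 151, 104], [186, 151, 104], [188, 152, 105], [189, 153, 106], [191, 155, 107], [196, 159, 109], [199, 160, 109], [140, 116, 89], [125, 121, 114], [157, 153, 142], [171, 166, 155], [177, 172, 161], [177, 172, 161], [174, 170, 158], [170, 165, 154], [165, 160, 149]]
[[107, 103, 93], [107, 103, 93], [107, 103, 93], [107, 102, 93], [108, 103, 93], [106, 101, 92], [107, 103, 95], [108, 104, 96], [85, 78, 66], [61, 49, 28], [56, 42, 18], [56, 42, 19], [56, 43, 19], [57, 44, 18], [59, 44, 21], [59, 44, 21]]
[0.48654266 0.30729397 0.17247889] [-0.04971204 -0.85167839 -3.61355946] 0.0338252161694821
```

Emit:
play_rows(series=[[[-0.3, 0.9, -0.1, -0.9, 10], [-0.6, 1.8, -0.2, -1.8, 10], [-1, 2.7, -0.3, -2.7, 10], [-1.3, 3.7, -0.4, -3.6, 10], [-1.6, 4.6, -0.5, -4.5, 10], [-1.9, 5.5, -0.5, -5.4, 10], [-2.2, 6.4, -0.5, -6.2, 10], [-2.55, 7.3, -0.5, -7.06, 10]]])

```text
clock: 5.3
tool_pos: [0.5914, 0.0154, 0.189]
tcp_rot: [0.669, 0.743, -0.002, -0.003]
contact_force: [-0.5, 0.1, -2.1]
gripper_width: 0.0338
grip_force: 50.0
```

Emit:
play_rows(series=[[[0, 0, 0, 0, 10], [0, 0, 0, 0, 10], [0, 0, 0, 0, 10]]])

```text
clock: 5.6
tool_pos: [0.5915, 0.0176, 0.1911]
tcp_rot: [0.671, 0.742, -0.001, -0.002]
contact_force: [-0.1, 0.9, -1.8]
gripper_width: 0.0334
grip_force: 50.0
```

```bash
python3 look.py x; python3 look.py over
python3 - <<'E'
import cv2
a=cv2.imread('pics/over.png')[60:360,200:450]
cv2.imwrite('pics/oz.png',cv2.resize(a,(500,600),interpolation=cv2.INTER_CUBIC))
E
```

```text
5.65 [0.5917 0.0178 0.1918] [-1.005e-01  9.949e-01  8.000e-04]
5.7 [0.5919 0.018  0.1924] [-1.010e-01  9.949e-01  5.000e-04]
```

View pics/oz.png

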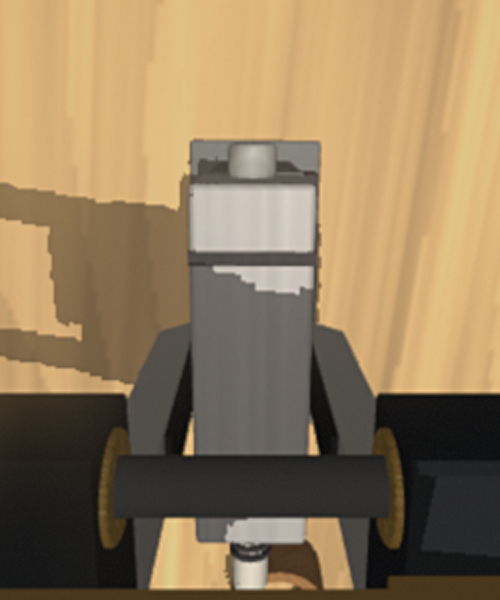

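```bash
cat > l.py <<'E'
from h import *
import pickle
c=pickle.load(open("over.pkl","rb")); g=cv2.cvtColor(c["frame"],cv2.COLOR_RGB2HSV)
for v in(131,134,138): print(v,c["frame"][v,290:300].tolist(),c["frame"][v,355:365].tolist())
E=c["E"];T=np.array(c["T_tool_cam"]);s=.192;c["E"]=T
for p,z in(((295.2,131),s-.107),((359.8,131),s-.107),((326.5,132),-.0115),((314.5,132),-.0115),((338.5,132),-.0115)): print(p,(onz(c,*p,z)*1000).round(1))
E
python3 l.py
```

```text
131 [[224, 192, 133], [225, 193, 134], [226, 195, 134], [228, 197, 135], [205, 173, 121], [129, 117, 99], [122, 121, 115], [124, 124, 119], [126, 125, 118], [126, 125, 118]] [[122, 119, 113], [122, 119, 114], [120, 118, 113], [123, 119, 113], [144, 129, 111], [192, 158, 115], [227, 185, 127], [224, 184, 128], [221, 181, 125], [221, 181, 126]]
134 [[225, 193, 134], [225, 193, 133], [226, 195, 134], [230, 197, 135], [203, 171, 118], [118, 108, 97], [127, 125, 121], [134, 131, 124], [133, 131, 123], [132, 130, 122]] [[135, 132, 125], [135, 132, 123], [135, 134, 126], [132, 131, 124], [127, 121, 112], [170, 143, 105], [228, 184, 126], [223, 183, 127], [221, 182, 126], [221, 180, 125]]
138 [[225, 193, 133], [225, 193, 133], [226, 195, 135], [231, 197, 136], [204, 170, 118], [113, 104, 92], [124, 122, 117], [131, 130, 122], [132, 130, 122], [132, 130, 122]] [[134, 132, 124], [133, 131, 123], [135, 133, 125], [131, 129, 123], [135, 125, 110], [185, 152, 110], [228, 186, 127], [223, 183, 127], [222, 182, 126], [221, 181, 126]]
(295.2, 131) [ 64.  -28.2  85. ]
(359.8, 131) [64.  29.3 85. ]
(326.5, 132) [ 65.6  -0.6 -11.5]
(314.5, 132) [ 65.6  -7.4 -11.5]
(338.5, 132) [ 65.6   6.2 -11.5]
```

Emit:
play_rows(series=[[[-0.25, 0.03, 0, 0, 10], [-0.45, 0.03, 0.3, 0, 10], [-0.45, 0.03, 0.8, 0, 10], [-0.45, 0.03, 1.4, 0, 10], [-0.45, 0.03, 1.9, 0, 10], [-0.45, 0.03, 2.1, 0, 10], [-0.45, 0.03, 2.1, 0, 10], [-0.45, 0.03, 2.1, 0, 10]]])

```text
clock: 6.5
tool_pos: [0.5961, -0.0014, 0.1101]
tcp_rot: [0.671, 0.741, 0.0, 0.001]
contact_force: [-0.9, -0.6, -1.9]
gripper_width: 0.0339
grip_force: 50.0
```

Run:
```python
from h import *
import pickle
d={n:cam(n) for n in("scene","side")}
s=ctrl.read_state();print(s["tool_pos"].round(4),s["contact_force"].round(2))
pickle.dump(d,open("c1.pkl","wb"))
o=np.array([.5953,-.0146]);y=np.array([-.0958,.9954]);x=np.array([y[1],-y[0]])
ims=[]
for n,z0 in(("scene",(290,170)),("side",(240,120))):
    f=d[n]["frame"][z0[1]:z0[1]+120,z0[0]:z0[0]+100]
    f=cv2.resize(f,None,fx=4,fy=4,interpolation=cv2.INTER_CUBIC); ims.append(f)
cv2.imwrite("pics/m1.png",np.hstack(ims)[:,:,::-1])
```

```text
[ 0.5966 -0.0013  0.1111] [ 0.46  0.59 -1.7 ]
```

View pics/m1.png

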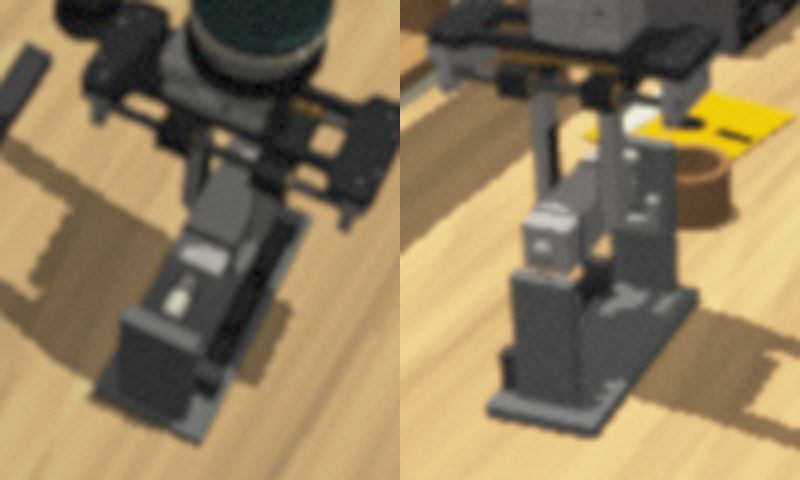

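Emit:
play_rows(series=[[[0, 0, 0, 0, 10], [0, 0, 0, 0, 10], [0, 0, 0, 0, 10], [0, 0, 0, 0, 10]]])

```text
clock: 7.0
tool_pos: [0.5957, -0.0011, 0.1097]
tcp_rot: [0.671, 0.741, 0.0, 0.0]
contact_force: [0.1, -0.3, -2.4]
gripper_width: 0.0338
grip_force: 50.0
```

```bash
cat > st.py <<'E'
from h import *
import pickle
s=ctrl.read_state();p=s["tool_pos"]*1000;o=np.array([595.3,-14.6]);y=np.array([-.0958,.9954]);x=np.array([y[1],-y[0]])
t=R.from_quat(s["tcp_rot"]).as_matrix()[:,0];f=s["contact_force"]
print("clk",s["clock"],"feeder x,y",((p[:2]-o)@x).round(2),((p[:2]-o)@y).round(2),"barz",round(p[2]+11.5,1),"tilt",t.round(4),"F x,y,z",(f[:2]@x).round(1),(f[:2]@y).round(1),f[2].round(1),"w",s["gripper_width"].round(4))
E
python3 st.py; python3 look.py x >/dev/null; python3 st.py
```

```text
Traceback (most recent call last):
  File "st.py", line 5, in <module>
    print("clk",s["clock"],"feeder x,y",((p[:2]-o)@x).round(2),((p[:2]-o)@y).round(2),"barz",round(p[2]+11.5,1),"tilt",t.round(4),"F x,y,z",(f[:2]@x).round(1),(f[:2]@y).round(1),f[2].round(1),"w",s["gripper_width"].round(4))
                                                                                                                                                                                                    ^^^^^^^^^^^^^^^^^^^^^^^^
AttributeError: 'float' object has no attribute 'round'
Traceback (most recent call last):
  File "st.py", line 5, in <module>
    print("clk",s["clock"],"feeder x,y",((p[:2]-o)@x).round(2),((p[:2]-o)@y).round(2),"barz",round(p[2]+11.5,1),"tilt",t.round(4),"F x,y,z",(f[:2]@x).round(1),(f[:2]@y).round(1),f[2].round(1),"w",s["gripper_width"].round(4))
                                                                                                                                                                                                    ^^^^^^^^^^^^^^^^^^^^^^^^
AttributeError: 'float' object has no attribute 'round'
```

```bash
sed -i 's/s\["gripper_width"\].round(4)/round(s["gripper_width"],4)/' st.py; python3 st.py; python3 look.py dn
python3 - <<'E'
from h import *
import pickle
c=pickle.load(open("dn.pkl","rb"));T=np.array(c["T_tool_cam"]);c["E"]=T
g=cv2.cvtColor(c["frame"],cv2.COLOR_RGB2HSV)
for x in(58,62,66,70,74): print(x,proj(c,[x/1000,0,.003]).round(1))
for v in range(100,150,5):
    print(v,"S",g[v,270:385:4,1].tolist()); print("   V",g[v,270:385:4,2].tolist())
E
```

```text
clk 7.05 feeder x,y 1.63 13.35 barz 121.0 tilt [-9.96e-02  9.95e-01 -2.00e-04] F x,y,z 0.6 0.3 -2.3 w 0.0338
7.1 [ 0.5956 -0.0011  0.1095] [-9.97e-02  9.95e-01 -1.00e-04]
58 [327.4 144. ]
62 [327.4 137.4]
66 [327.4 130.7]
70 [327.4 124. ]
74 [327.5 117.2]
100 S [106, 106, 104, 104, 110, 110, 110, 110, 110, 110, 111, 112, 110, 112, 112, 110, 111, 112, 112, 111, 112, 112, 112, 112, 111, 111, 112, 113, 112]
   V [224, 224, 224, 224, 224, 223, 223, 222, 222, 223, 221, 219, 221, 219, 220, 222, 220, 217, 210, 209, 216, 217, 218, 218, 222, 221, 220, 219, 218]
105 S [107, 106, 105, 105, 108, 109, 109, 110, 111, 109, 111, 111, 110, 112, 111, 109, 111, 111, 112, 111, 112, 112, 112, 111, 109, 110, 111, 112, 113]
   V [224, 224, 224, 224, 224, 223, 223, 222, 221, 222, 220, 219, 222, 219, 221, 222, 219, 216, 208, 209, 216, 216, 219, 220, 222, 222, 220, 219, 219]
110 S [105, 105, 105, 107, 73, 73, 70, 70, 68, 72, 70, 83, 86, 82, 86, 88, 86, 86, 86, 86, 88, 91, 94, 96, 97, 111, 110, 112, 112]
   V [224, 224, 224, 219, 144, 144, 145, 143, 143, 142, 139, 163, 163, 161, 163, 163, 160, 158, 152, 154, 1
[... 1299 characters left out ...]
   V [224, 224, 224, 202, 130, 91, 126, 125, 126, 127, 102, 94, 143, 174, 197, 178, 153, 115, 130, 131, 132, 132, 124, 91, 86, 223, 219, 219, 215]
140 S [106, 105, 103, 109, 21, 32, 22, 22, 20, 23, 19, 32, 24, 23, 23, 24, 23, 27, 22, 19, 19, 19, 21, 33, 30, 111, 110, 112, 113]
   V [224, 224, 223, 202, 131, 87, 116, 116, 114, 109, 118, 96, 151, 174, 185, 173, 155, 96, 106, 122, 124, 124, 119, 92, 86, 222, 220, 219, 217]
145 S [106, 105, 102, 110, 18, 16, 16, 31, 30, 29, 26, 27, 26, 25, 24, 24, 23, 26, 26, 26, 34, 34, 39, 40, 36, 111, 111, 112, 112]
   V [224, 224, 224, 204, 128, 130, 131, 81, 111, 134, 136, 103, 148, 171, 181, 168, 142, 139, 159, 138, 83, 82, 78, 77, 100, 221, 220, 219, 219]
```

Run:
```python
from h import *
import pickle
c=pickle.load(open("dn.pkl","rb"));T=np.array(c["T_tool_cam"]);c["E"]=T
V=c["frame"].max(2).astype(int)
print("L",V[132:142,280:298].mean(0).round().tolist());print("R",V[127:136,354:374].mean(0).round().tolist());print("S",V[136:143,306:346].mean(0).round().tolist())
for u,v,z in((292,133,.0025),(360,133,.0025),(313.5,138,-.0115),(338.5,138,-.0115),(282.5,133,.0975),(369,133,.0975)): print(u,(onz(c,u,v,z)*1000).round(1))
```

```text
L [226.0, 229.0, 203.0, 112.0, 115.0, 130.0, 130.0, 128.0, 116.0, 94.0, 88.0, 106.0, 118.0, 122.0, 122.0, 122.0, 122.0, 122.0]
R [135.0, 135.0, 135.0, 135.0, 127.0, 112.0, 100.0, 103.0, 107.0, 108.0, 107.0, 106.0, 103.0, 118.0, 181.0, 227.0, 223.0, 221.0, 220.0, 220.0]
S [114.0, 114.0, 118.0, 114.0, 103.0, 102.0, 95.0, 79.0, 95.0, 119.0, 130.0, 139.0, 149.0, 157.0, 164.0, 170.0, 175.0, 180.0, 185.0, 189.0, 190.0, 186.0, 182.0, 178.0, 175.0, 173.0, 167.0, 159.0, 154.0, 146.0, 135.0, 118.0, 104.0, 117.0, 120.0, 117.0, 115.0, 118.0, 119.0, 119.0]
292 [ 64.7 -21.7   2.5]
360 [64.7 20.   2.5]
313.5 [ 62.3  -8.  -11.5]
338.5 [ 62.3   6.2 -11.5]
282.5 [ 61.9 -41.5  97.5]
369 [61.9 39.4 97.5]
```

Emit:
play_rows(series=[[[-0.1, 0, 0, 0, 10], [-0.2, 0, 0, 0, 10], [-0.3, 0, 0, 0, 10], [-0.4, 0, 0, 0, 10], [-0.4, 0, 0, 0, 10], [-0.4, 0, 0, 0, 10]]])

```text
clock: 7.7
tool_pos: [0.5971, -0.0164, 0.1095]
tcp_rot: [0.671, 0.742, 0.0, -0.0]
contact_force: [-0.1, 4.2, -1.0]
gripper_width: 0.0338
grip_force: 50.0
```

```bash
python3 st.py
```

```text
clk 7.7 feeder x,y 1.65 -1.95 barz 121.0 tilt [-0.0998  0.995   0.0013] F x,y,z 0.3 4.2 -1.0 w 0.0338
```

Emit:
play_rows(series=[[[-0.1, 0, 0, 0, 10], [-0.2, 0, 0, 0, 10], [-0.29, 0, 0, 0, 10], [-0.29, 0, 0, 0, 10], [-0.29, 0, 0, 0, 10], [-0.29, 0, 0, 0, 10]]])

```text
clock: 8.3
tool_pos: [0.5981, -0.0265, 0.1095]
tcp_rot: [0.671, 0.742, 0.001, -0.001]
contact_force: [-1.4, 8.2, -0.2]
gripper_width: 0.0338
grip_force: 50.0
```

```bash
python3 st.py; python3 look.py dn2
python3 - <<'E'
from h import *
import pickle
c=pickle.load(open("dn2.pkl","rb"));T=np.array(c["T_tool_cam"]);c["E"]=T
V=c["frame"].max(2).astype(int)
print("stub col",list(zip(range(120,140),V[120:140,324:329].mean(1).round())))
for x in(62,65,68): print(proj(c,[x/1000,0,-.0115]))
E
python3 st.py
```

```text
clk 8.3 feeder x,y 1.61 -12.08 barz 121.0 tilt [-0.1008  0.9949  0.0035] F x,y,z -0.6 8.3 -0.2 w 0.0338
8.35 [ 0.598  -0.0265  0.1095] [-0.1007  0.9949  0.0035]
stub col [(120, np.float64(181.0)), (121, np.float64(159.0)), (122, np.float64(160.0)), (123, np.float64(121.0)), (124, np.float64(80.0)), (125, np.float64(80.0)), (126, np.float64(82.0)), (127, np.float64(82.0)), (128, np.float64(81.0)), (129, np.float64(80.0)), (130, np.float64(77.0)), (131, np.float64(93.0)), (132, np.float64(150.0)), (133, np.float64(181.0)), (134, np.float64(191.0)), (135, np.float64(195.0)), (136, np.float64(196.0)), (137, np.float64(195.0)), (138, np.float64(191.0)), (139, np.float64(188.0))]
[327.57092757 138.52306   ]
[327.57884085 133.11950287]
[327.58682535 127.66731521]
clk 8.35 feeder x,y 1.58 -12.1 barz 121.0 tilt [-0.1007  0.9949  0.0035] F x,y,z -0.1 7.5 -0.1 w 0.0338
```

Emit:
play_rows(series=[[[-0.04, 0, 0.1, 0, 10], [-0.04, 0, 0.25, 0, 10], [-0.04, 0, 0.4, 0, 10], [-0.04, 0, 0.55, 0, 10], [-0.04, 0, 0.7, 0, 10], [-0.04, 0, 0.7, 0, 10]]])

```text
clock: 8.95
tool_pos: [0.5986, -0.0278, 0.0811]
tcp_rot: [0.67, 0.742, 0.001, -0.001]
contact_force: [0.0, 9.0, -2.1]
gripper_width: 0.0338
grip_force: 50.0
```

```bash
python3 st.py
```

```text
clk 8.95 feeder x,y 2.0 -13.41 barz 92.6 tilt [-0.1011  0.9949  0.0038] F x,y,z 0.9 9.0 -2.1 w 0.0338
```

Emit:
play_rows(series=[[[0, 0, 0.1, 0, 10], [0, 0, 0.2, 0, 10], [0, 0, 0.3, 0, 10], [0, 0, 0.34, 0, 10], [0, 0, 0.34, 0, 10], [0, 0, 0.34, 0, 10]]])

```text
clock: 9.55
tool_pos: [0.5987, -0.0278, 0.0682]
tcp_rot: [0.67, 0.742, 0.002, -0.001]
contact_force: [-0.2, 8.4, -1.4]
gripper_width: 0.0338
grip_force: 50.0
```

```bash
python3 st.py; python3 look.py dn3
python3 - <<'E'
from h import *
import pickle
c=pickle.load(open("dn3.pkl","rb"));T=np.array(c["T_tool_cam"]);c["E"]=T
V=c["frame"].max(2).astype(int)
for v in(120,124,128,132): print(v,V[v,270:385:2].tolist())
for p in([57,0,-.0115],[69,0,-.0115],[72,-22,-.041],[72,22,-.041],[69,-18,-.014],[69,18,-.014]): print(p,proj(c,[p[0]/1000,p[1]/1000,p[2]]).round(1))
E
```

```text
clk 9.55 feeder x,y 2.16 -13.48 barz 79.7 tilt [-0.1009  0.9949  0.0036] F x,y,z 0.6 8.4 -1.4 w 0.0338
9.6 [ 0.5987 -0.0278  0.0682] [-0.1009  0.9949  0.0036]
120 [222, 225, 161, 120, 127, 127, 128, 128, 127, 128, 94, 80, 81, 83, 85, 85, 80, 82, 82, 83, 84, 82, 82, 82, 83, 86, 85, 83, 84, 87, 95, 94, 90, 91, 89, 90, 89, 91, 97, 94, 91, 90, 80, 52, 53, 54, 54, 54, 55, 54, 50, 91, 139, 223, 219, 218, 219, 218]
124 [223, 225, 199, 117, 128, 128, 127, 126, 126, 129, 82, 80, 80, 80, 80, 78, 78, 78, 77, 77, 77, 77, 77, 78, 77, 77, 77, 79, 78, 77, 76, 76, 98, 128, 128, 128, 115, 75, 78, 46, 48, 50, 50, 53, 53, 51, 54, 55, 54, 52, 51, 95, 137, 222, 218, 219, 219, 218]
128 [223, 224, 200, 117, 128, 126, 160, 185, 185, 187, 100, 80, 78, 80, 77, 76, 75, 76, 76, 78, 77, 78, 76, 78, 77, 78, 75, 75, 75, 75, 75, 114, 119, 127, 126, 127, 78, 77, 78, 46, 48, 51, 51, 52, 55, 55, 55, 54, 54, 53, 50, 97, 160, 221, 218, 218, 219, 218]
132 [222, 224, 200, 113, 126, 126, 187, 186, 185, 187, 182, 117, 126, 125, 125, 125, 124, 125, 126, 127, 126, 128, 109, 109, 119, 131, 139, 148, 155, 153, 150, 142, 132, 120, 125, 127, 130, 77, 75, 45, 48, 49, 50, 51, 54, 54, 54, 55, 55, 54, 50, 108, 168, 221, 219, 219, 219, 218]
[57, 0, -0.0115] [327.6 147.4]
[69, 0, -0.0115] [327.6 125.8]
[72, -22, -0.041] [280.3 119.5]
[72, 22, -0.041] [375.8 119.5]
[69, -18, -0.014] [295.1 125.9]
[69, 18, -0.014] [360.1 125.8]
```

Run:
```python
from h import *
import pickle
c=pickle.load(open("dn3.pkl","rb"));T=np.array(c["T_tool_cam"]);c["E"]=T
V=c["frame"].max(2).astype(int)
for x in(80,85,90,95):print(x,proj(c,[x/1000,-.022,-.0388]).round(1),proj(c,[x/1000,.022,-.0388]).round(1))
print(V[60:150:3,300].tolist())
for v in(75,82,90,98): print(v,V[v,266:390:2].tolist())
```

```text
80 [280.3 101.7] [375.7 101.6]
85 [279.9  90.2] [376.1  90.1]
90 [279.5  78.5] [376.6  78.4]
95 [279.   66.6] [377.1  66.5]
[226, 116, 131, 131, 129, 129, 128, 126, 120, 92, 61, 87, 119, 131, 133, 135, 137, 135, 138, 138, 85, 77, 79, 78, 125, 125, 125, 124, 126, 102]
75 [222, 222, 223, 203, 118, 118, 107, 126, 127, 126, 126, 127, 126, 127, 129, 129, 129, 129, 128, 129, 129, 129, 129, 129, 129, 130, 130, 130, 129, 129, 129, 130, 129, 128, 129, 128, 129, 129, 128, 129, 129, 129, 129, 130, 130, 130, 130, 131, 131, 131, 132, 131, 115, 109, 132, 119, 223, 219, 218, 217, 216, 217]
82 [222, 222, 223, 206, 115, 118, 107, 123, 126, 126, 125, 125, 124, 124, 125, 124, 126, 127, 127, 128, 128, 127, 128, 128, 127, 128, 129, 128, 128, 128, 127, 129, 128, 128, 127, 127, 127, 127, 129, 128, 127, 128, 130, 130, 130, 131, 130, 132, 132, 133, 133, 131, 110, 117, 128, 152, 223, 219, 217, 217, 218, 217]
90 [223, 222, 224, 202, 109, 129, 128, 126, 80, 64, 66, 65, 65, 65, 64, 63, 62, 61, 60, 59, 60, 57, 57, 57, 57, 57, 57, 55, 56, 56, 57, 58, 57, 58, 59, 58, 58, 56, 57, 59, 58, 59, 58, 59, 59, 61, 59, 61, 59, 59, 70, 122, 133, 133, 126, 167, 223, 219, 218, 218, 218, 217]
98 [222, 222, 223, 228, 109, 129, 130, 130, 84, 83, 83, 83, 81, 85, 105, 122, 126, 132, 138, 146, 152, 153, 157, 163, 163, 167, 172, 174, 173, 173, 174, 171, 170, 170, 174, 159, 165, 160, 160, 159, 155, 149, 140, 133, 128, 98, 77, 92, 89, 88, 88, 88, 89, 91, 88, 86, 203, 220, 218, 218, 218, 217]
```

Emit:
play_rows(series=[[[0, -0.02, 0, 0, 10], [0.04, -0.02, 0, 0, 10], [0.1, -0.02, 0, 0, 10], [0.15, -0.02, 0, 0, 10], [0.2, -0.02, 0, 0, 10], [0.2, -0.02, 0, 0, 10]]])

```text
clock: 10.2
tool_pos: [0.5978, -0.0206, 0.0683]
tcp_rot: [0.67, 0.742, 0.002, 0.0]
contact_force: [1.1, 6.7, -2.3]
gripper_width: 0.0336
grip_force: 50.0
```

```bash
python3 st.py
```

```text
clk 10.2 feeder x,y 1.96 -6.18 barz 79.8 tilt [-0.1012  0.9949  0.0019] F x,y,z 1.7 6.5 -2.3 w 0.0336
```

Emit:
play_rows(series=[[[0.05, 0, 0, 0, 10], [0.09, 0, 0, 0, 10], [0.12, 0, 0, 0, 10], [0.12, 0, 0, 0, 10], [0.12, 0, 0, 0, 10]]])

```text
clock: 10.7
tool_pos: [0.5974, -0.0166, 0.0682]
tcp_rot: [0.671, 0.742, 0.001, 0.001]
contact_force: [2.4, 5.3, -2.1]
gripper_width: 0.0336
grip_force: 50.0
```

```bash
python3 st.py
```

```text
clk 10.7 feeder x,y 1.93 -2.2 barz 79.7 tilt [-1.007e-01  9.949e-01  8.000e-04] F x,y,z 2.9 5.0 -2.1 w 0.0336
```

Emit:
play_rows(series=[[[0, 0.02, 0, 0, 10], [0.03, 0.02, 0, 0, 10], [0.06, 0.02, 0, 0, 10], [0.06, 0.02, 0, 0, 10], [0.06, 0.02, 0, 0, 10]]])

```text
clock: 11.2
tool_pos: [0.5974, -0.015, 0.0681]
tcp_rot: [0.671, 0.742, 0.0, 0.0]
contact_force: [0.9, 5.5, -1.0]
gripper_width: 0.0337
grip_force: 50.0
```

```bash
python3 st.py
```

```text
clk 11.2 feeder x,y 2.01 -0.62 barz 79.6 tilt [-9.98e-02  9.95e-01 -2.00e-04] F x,y,z 1.4 5.4 -1.0 w 0.0337
```

Emit:
play_rows(series=[[[0, 0, 0.02, 0, 10], [0, 0, 0.04, 0, 10], [0.02, 0, 0.04, 0, 10], [0.03, 0, 0.04, 0, 10], [0.03, 0, 0.04, 0, 10]]])

```text
clock: 11.7
tool_pos: [0.5971, -0.0147, 0.0669]
tcp_rot: [0.671, 0.741, -0.0, 0.001]
contact_force: [-0.6, 1.0, 4.0]
gripper_width: 0.0332
grip_force: 50.0
```

```bash
python3 st.py
```

```text
clk 11.7 feeder x,y 1.76 -0.31 barz 78.4 tilt [-0.0991  0.9951 -0.0016] F x,y,z -0.5 1.1 4.0 w 0.0332
```

Emit:
play_rows(series=[[[0, 0, 0, 0, 10], [0, 0, 0, 0, 10], [0, 0, 0, 0, 10]]], grip_force=8)

```text
clock: 12.0
tool_pos: [0.5971, -0.0145, 0.0666]
tcp_rot: [0.671, 0.741, -0.0, 0.001]
contact_force: [-0.0, 0.2, 4.7]
gripper_width: 0.034
grip_force: 8.0
```

Emit:
play_rows(series=[[[0, 0, 0, 0, 38], [0, 0, 0, 0, 44], [0, 0, 0, 0, 55], [0, 0, 0, 0, 60], [0, 0, 0, 0, 60]]])

```text
clock: 12.5
tool_pos: [0.5968, -0.0139, 0.066]
tcp_rot: [0.671, 0.741, -0.0, -0.0]
contact_force: [-0.3, -0.1, -0.7]
gripper_width: 0.0591
grip_force: 0.0
```

```bash
python3 st.py; python3 look.py rel;  python3 - <<'E'
from h import *
import pickle
c=pickle.load(open("rel.pkl","rb"));T=np.array(c["T_tool_cam"]);c["E"]=T
V=c["frame"].max(2).astype(int)
print(V[60:180:3,326].tolist())
for v in(150,170,190,210): print(v,V[v,280:376:2].tolist())
for x,z in((57,-.0115),(55,-.0285),(65,-.0115)): print(x,proj(c,[x/1000,-.017,z]).round(1),proj(c,[x/1000,.017,z]).round(1))
E
```

```text
clk 12.5 feeder x,y 1.54 0.55 barz 77.5 tilt [-9.96e-02  9.95e-01 -1.00e-04] F x,y,z -0.3 -0.0 -0.7 w 0.0591
12.55 [ 0.5968 -0.0139  0.0661] [-9.96e-02  9.95e-01 -1.00e-04]
[219, 219, 218, 219, 219, 219, 219, 220, 220, 222, 141, 107, 121, 132, 133, 130, 131, 131, 129, 114, 69, 177, 176, 176, 175, 173, 176, 179, 178, 158, 88, 127, 195, 203, 203, 204, 203, 202, 202, 201]
150 [124, 161, 187, 185, 185, 190, 143, 76, 79, 84, 93, 94, 93, 92, 92, 91, 91, 89, 93, 86, 86, 88, 86, 88, 118, 115, 110, 100, 92, 88, 89, 89, 90, 89, 90, 91, 89, 61, 52, 55, 57, 57, 56, 57, 56, 52, 93, 141]
170 [129, 126, 126, 125, 124, 112, 75, 109, 177, 199, 201, 199, 197, 199, 203, 203, 201, 201, 202, 204, 208, 206, 204, 202, 202, 205, 209, 204, 200, 201, 205, 211, 212, 208, 207, 206, 206, 208, 184, 75, 53, 54, 55, 56, 53, 51, 123, 197]
190 [76, 75, 76, 76, 75, 75, 76, 81, 81, 81, 80, 80, 80, 80, 80, 79, 80, 80, 81, 82, 81, 82, 82, 81, 83, 81, 80, 81, 84, 83, 82, 81, 81, 84, 83, 82, 83, 83, 84, 63, 44, 45, 44, 46, 44, 57, 77, 129]
210 [72, 72, 73, 73, 73, 72, 72, 71, 99, 108, 109, 109, 108, 110, 110, 110, 110, 111, 109, 111, 113, 112, 110, 109, 109, 111, 111, 124, 148, 149, 151, 208, 205, 202, 201, 200, 202, 191, 145, 31, 40, 39, 38, 37, 37, 67, 103, 127]
57 [297.9 147.4] [357.3 147.4]
55 [294.9 153.9] [360.6 153.9]
65 [297.5 133.1] [357.6 133.1]
```

Emit:
play_rows(series=[[[0, 0, -0.3, 0, 60], [0, 0, -0.9, 0, 60], [0, 0, -1.8, 0, 60], [0, 0, -2.8, 0, 60], [0, 0, -3.8, 0, 60], [-1.1, 0, -3.8, 0.2, 70], [-2.3, 0, -3.8, 0.45, 80], [-3.5, 0.0, -3.8, 0.45, 80]]])

```text
clock: 13.35
tool_pos: [0.6113, -0.1542, 0.2205]
tcp_rot: [0.694, 0.72, 0.001, 0.001]
contact_force: [0.2, 0.2, -0.2]
gripper_width: 0.0786
grip_force: 0.0
```

Emit:
play_rows(series=[[[-1.2, -0.5, 0, 0, 80], [-2.3, -1, 0, 0, 80], [-3.2, -1.5, 0, 0, 80], [-4.1, -2, 0, 0, 80], [-4.7, -2.5, 0, 0, 80], [-4.7, -2.7, 0, 0, 80], [-4.7, -2.7, 0, 0, 80], [-4.7, -2.7, 0, 0, 80]]])

```text
clock: 14.15
tool_pos: [0.5105, -0.344, 0.219]
tcp_rot: [0.694, 0.72, 0.0, 0.001]
contact_force: [0.8, 0.7, -0.1]
gripper_width: 0.0798
grip_force: 0.0
```

```bash
python3 look.py x>/dev/null; python3 look.py gate2
python3 - <<'E'
from h import *
import pickle
c=pickle.load(open("gate2.pkl","rb")); im=c["frame"]
# expected gate position
P=[proj(c,p) for p in([.384,-.299,.062],[.53,-.292,.062],[.534,-.389,.062],[.387,-.395,.062],[.4346,-.3556,.126])]
print(np.round(P,0).tolist())
# spindle after release: scene & side
d=pickle.load(open("c0.pkl","rb"))
for n in("scene","side"):
    k=cam(n); save(k,f"pics/after_{n}.png")
    o=np.array([.5967,-.0142]);y=np.array([-.0958,.9954])
    V=k["frame"].max(2).astype(int)
    for t in(-82,-70,-50,-30,0,30,50):
        q=o+y*t/1000; z=.0945 if abs(t)<=55 else .0835
        u=proj(k,[q[0],q[1],z]).round().astype(int); print(n,t,u,V[u[1],u[0]],"before",d[n]["frame"].max(2)[u[1],u[0]])
E
```

```text
14.25 [ 0.5108 -0.3437  0.2187] [-3.910e-02  9.992e-01 -1.000e-04]
[[217.0, 142.0], [345.0, 141.0], [344.0, 222.0], [224.0, 222.0], [248.0, 207.0]]
scene -82 [329 258] 51 before 38
scene -70 [331 255] 68 before 64
scene -50 [335 246] 176 before 102
scene -30 [338 240] 151 before 101
scene 0 [343 230] 179 before 99
scene 30 [348 221] 172 before 48
scene 50 [351 215] 174 before 71
side -82 [299 169] 86 before 69
side -70 [297 171] 182 before 73
side -50 [294 171] 192 before 94
side -30 [292 174] 179 before 134
side 0 [287 179] 204 before 213
side 30 [282 184] 190 before 216
side 50 [279 188] 195 before 207
```

```bash
cat > g2.py <<'E'
from h import *
import pickle
c=pickle.load(open("gate2.pkl","rb")); im=c["frame"]; x0,y0=200,125
roi=im[y0:240,x0:365]; hsv=cv2.cvtColor(roi,cv2.COLOR_RGB2HSV)
m=((hsv[...,1]<45)&(hsv[...,2]>70)).astype(np.uint8)*255
m=cv2.morphologyEx(m,cv2.MORPH_OPEN,np.ones((3,3)))
n,l,st,_=cv2.connectedComponentsWithStats(m); k=1+st[1:,4].argmax()
cs,_=cv2.findContours((l==k).astype(np.uint8),cv2.RETR_EXTERNAL,2)
h=cv2.convexHull(max(cs,key=cv2.contourArea))[:,0]+[x0,y0]; print(cv2.approxPolyDP(h,5,True)[:,0].tolist())
hw=np.array([onz(c,*p,.062)[:2]*1000 for p in h],np.float32); print("rect",cv2.minAreaRect(hw))
d=(hsv[...,2]<48).astype(np.uint8)
n,l,st,ce=cv2.connectedComponentsWithStats(d)
for i in range(1,n):
    if st[i,4]>30: print("dark",st[i].tolist(),(ce[i]+[x0,y0]).round(1).tolist())
for v in range(140,232,3): print(v,"".join("#" if q<48 else "+" if q<75 else "." for q in im[v,205:355:2].max(1)))
for (n,k) in (("scene",cam("scene")),("side",cam("side"))):
    q=proj(k,[.4346,-.3556,.109]).round().astype(int); V=k["frame"].max(2); print(n,q)
    for v in range(q[1]-14,q[1]+14,2): print("".join("#" if t<45 else "." for t in V[v,q[0]-20:q[0]+20]))
E
python3 g2.py
```

```text
[[344, 222], [251, 223], [220, 175], [217, 141], [346, 140]]
rect ((459.3582458496094, -342.611572265625), (148.76239013671875, 100.87696838378906), 2.86753249168396)
dark [72, 45, 49, 28, 484] [295.0, 186.8]
140 ...........................................................................
143 ...........................................................................
146 ...........................................................................
149 ...........................................................................
152 ...........................................................................
155 ...........................................................................
158 ...........................................................................
161 ...........................................................................
164 ...........................................................................
167 ..............................+++++++++#+##++++++..........................
170 ..............................++++++++#++#+++++++..........................
173 .......
[... 2067 characters left out ...]
..........###.......######...
..............................##.....#..
.............................#.........#
side [387 137]
..#########............################.
....######.............################.
.......................################.
.............................##########.
....................#####...............
..................#########.............
...................########.............
...................#######..............
...................######...............
...................######...............
........................................
........................................
........................................
........................................
```

Emit:
play_rows(series=[[[-0.1, -0.9, 0, 0, 60], [-0.22, -1.7, 0.4, 0, 60], [-0.22, -1.9, 1.2, 0, 60], [-0.22, -1.9, 2.2, 0, 60], [-0.22, -1.9, 3.1, 0, 60], [-0.22, -1.9, 3.26, 0, 60], [-0.22, -1.9, 3.26, 0, 60], [-0.22, -1.9, 3.26, 0, 60]]], grip_force=15)

```text
clock: 15.25
tool_pos: [0.4355, -0.3575, 0.0901]
tcp_rot: [0.694, 0.72, -0.0, 0.002]
contact_force: [-0.3, -0.7, 1.1]
gripper_width: 0.0604
grip_force: 0.0
```

Emit:
play_rows(series=[[[0, 0, 0, 0, 10], [0, 0, 0, 0, 10], [0, 0, 0, 0, 10], [0, 0, 0, 0, 10], [0, 0, 0, 0, 10], [0, 0, 0, 0, 10]]])

```text
clock: 15.85
tool_pos: [0.4342, -0.3569, 0.0884]
tcp_rot: [0.694, 0.72, -0.0, 0.0]
contact_force: [-0.3, -0.3, 2.1]
gripper_width: 0.0281
grip_force: 15.0
```

```bash
cat > sg.py <<'E'
from h import *
s=ctrl.read_state();p=s["tool_pos"]*1000;o=np.array([459,-343.2]);a=np.radians(2.4);x=np.array([np.cos(a),np.sin(a)]);y=np.array([-x[1],x[0]])
f=s["contact_force"];print("clk",s["clock"],"gate x,y",((p[:2]-o)@x).round(1),((p[:2]-o)@y).round(1),"z",p[2].round(1),"F",(f[:2]@x).round(1),(f[:2]@y).round(1),f[2].round(1),"w",round(s["gripper_width"],4),s["grip_force"])
E
python3 sg.py
```

```text
clk 15.85 gate x,y -25.3 -12.6 z 88.4 F -0.4 -0.3 2.1 w 0.0281 15.000270456075668
```

Emit:
play_rows(series=[[[0, 0.1, 0, 0, 10], [0, 0.2, 0, 0, 10], [0, 0.26, 0, 0, 10], [0, 0.26, 0, 0, 10]]])

```text
clock: 16.25
tool_pos: [0.4455, -0.3564, 0.0883]
tcp_rot: [0.694, 0.72, 0.0, 0.001]
contact_force: [0.3, -0.5, 3.2]
gripper_width: 0.0276
grip_force: 15.0
```

```bash
python3 sg.py
```

```text
clk 16.25 gate x,y -14.0 -12.7 z 88.3 F 0.3 -0.6 3.2 w 0.0276 15.000338405370712
```

Emit:
play_rows(series=[[[0.15, 0, 0, 0, 10], [0.3, 0, 0, 0, 10], [0.45, 0, 0, 0, 10], [0.6, 0, 0, 0, 10], [0.65, 0, 0, 0, 10], [0.65, 0, 0, 0, 10], [0.65, 0, 0, 0, 10]]])

```text
clock: 16.95
tool_pos: [0.4438, -0.3304, 0.0883]
tcp_rot: [0.694, 0.72, 0.0, 0.0]
contact_force: [0.6, -2.0, 4.8]
gripper_width: 0.0275
grip_force: 15.0
```

```bash
python3 sg.py
```

```text
clk 16.95 gate x,y -14.6 13.5 z 88.3 F 0.5 -2.1 4.8 w 0.0275 15.000481456518173
```

Emit:
play_rows(series=[[[0, 0.2, 0, 0, 10], [0, 0.4, 0, 0, 10], [0, 0.6, 0, 0, 10], [0, 0.74, 0, 0, 10], [0, 0.74, 0, 0, 10], [0, 0.74, 0, 0, 10]]])

```text
clock: 17.55
tool_pos: [0.4737, -0.3293, 0.0883]
tcp_rot: [0.694, 0.72, 0.0, 0.0]
contact_force: [0.2, -1.1, 5.0]
gripper_width: 0.0277
grip_force: 15.0
```

```bash
python3 sg.py
```

```text
clk 17.55 gate x,y 15.3 13.3 z 88.3 F 0.2 -1.1 5.0 w 0.0277 15.000479221343994
```

Emit:
play_rows(series=[[[-0.15, 0, 0, 0, 10], [-0.3, 0, 0, 0, 10], [-0.45, 0, 0, 0, 10], [-0.6, 0, 0, 0, 10], [-0.66, 0, 0, 0, 10], [-0.66, 0, 0, 0, 10], [-0.66, 0, 0, 0, 10]]])

```text
clock: 18.25
tool_pos: [0.4745, -0.3553, 0.0883]
tcp_rot: [0.694, 0.72, 0.0, -0.0]
contact_force: [1.0, 0.1, 5.6]
gripper_width: 0.0276
grip_force: 15.0
```

```bash
python3 sg.py
```

```text
clk 18.25 gate x,y 15.0 -12.8 z 88.3 F 1.0 0.0 5.6 w 0.0276 15.000592768192291
```

Emit:
play_rows(series=[[[0, 0.2, 0, 0, 10], [0, 0.4, 0, 0, 10], [0, 0.6, 0, 0, 10], [0, 0.75, 0, 0, 10], [0, 0.82, 0, 0, 10], [0, 0.82, 0, 0, 10], [0, 0.82, 0, 0, 10]]])

```text
clock: 18.95
tool_pos: [0.5061, -0.3542, 0.0883]
tcp_rot: [0.694, 0.72, -0.0, -0.001]
contact_force: [-2.5, 0.2, 6.9]
gripper_width: 0.0279
grip_force: 15.0
```

```bash
python3 sg.py
```

```text
clk 18.95 gate x,y 46.6 -12.9 z 88.3 F -2.4 0.4 6.9 w 0.0279 15.000614672899246
```

Emit:
play_rows(series=[[[0, 0.06, 0, 0, 10], [0, 0.1, 0, 0, 10], [0, 0.1, 0, 0, 10], [0, 0.1, 0, 0, 10]]])

```text
clock: 19.35
tool_pos: [0.5064, -0.3542, 0.0883]
tcp_rot: [0.694, 0.72, -0.003, -0.004]
contact_force: [-11.5, 1.0, 10.3]
gripper_width: 0.0276
grip_force: 15.0
```

```bash
python3 sg.py
```

```text
clk 19.35 gate x,y 46.9 -13.0 z 88.3 F -11.5 1.5 10.3 w 0.0276 15.00095084309578
```

Emit:
play_rows(series=[[[0, -0.1, 0, 0, 10], [0, -0.1, 0, 0, 10], [0, -0.1, 0, 0, 45], [0, -0.1, 0, 0, 60], [0, -0.1, 0, 0, 60], [0, -0.1, -0.6, 0, 60], [0, -0.1, -1.6, 0, 60], [0, -0.1, -2.6, 0, 60]]])

```text
clock: 20.15
tool_pos: [0.5062, -0.3534, 0.191]
tcp_rot: [0.694, 0.72, -0.0, -0.002]
contact_force: [0.5, -1.1, -0.6]
gripper_width: 0.0597
grip_force: 0.0
```

Emit:
play_rows(series=[[[0, 0, -0.5, 0, 60], [0, 0, -0.7, 0, 60], [0, 0, -0.7, 0, 60], [0, 0, -0.7, 0, 60]]])

```text
clock: 20.55
tool_pos: [0.5064, -0.3538, 0.2176]
tcp_rot: [0.694, 0.72, -0.0, -0.002]
contact_force: [0.2, 0.3, -0.6]
gripper_width: 0.0599
grip_force: 0.0
```

```bash
python3 sg.py; python3 look.py fin
cat > v.py <<'E'
from h import *
import pickle
c=pickle.load(open("fin.pkl","rb")); im=c["frame"]
o=np.array([459,-343.2]);a=np.radians(2.4);x=np.array([np.cos(a),np.sin(a)]);y=np.array([-x[1],x[0]])
w=(o+45*x-13*y)/1000; q=proj(c,[*w,.126]).round().astype(int); print("knob exp",q)
for v in range(q[1]-26,q[1]+26,3): print("".join("#" if t<48 else "+" if t<80 else "." for t in im[v,q[0]-40:q[0]+40:2].max(1)))
for n in("scene","side"):
    k=cam(n); V=k["frame"].max(2); o=np.array([.5967,-.0142]);yy=np.array([-.0958,.9954]); A=proj(k,[*(o),.0775]).round().astype(int); print(n,A, *[proj(k,[*(o+yy*t),z]).round().tolist() for t,z in((-.079,.0775),(-.055,.0775),(.055,.0945),(.065,.0775))])
    for v in range(A[1]-36,A[1]+37,2): print("".join(" .:-=+*#%@"[min(9,t//26)] for t in V[v,A[0]-32:A[0]+32]))
E
python3 v.py
```

```text
clk 20.55 gate x,y 46.9 -12.5 z 217.6 F 0.2 0.3 -0.6 w 0.0599 0.0
20.6 [ 0.5063 -0.3537  0.2172] [-0.0369  0.9993  0.003 ]
knob exp [325 199]
.....#++++#.............................
.....###+#+.............................
.....##++##.............................
.....####+####++++#++#++................
.....#####+++++###+#++#+#+..............
.....############++++++++#+.............
.....+++++++++##+++++++++++.............
..............##+++++++++++.............
..............####++++#+++++............
..............###+##+++++++.............
..............########+#+++.............
...............######+++#+..............
................+#######+...............
........................................
........................................
........................................
........................................
........................................
scene [343 233] [329.0, 258.0] [333.0, 251.0] [352.0, 214.0] [353.0, 214.0]
#%#########################################%####################
###################################%####%###%###################
%#############
[... 4040 characters left out ...]
-:::::::::::::::---=----:--::------=++==-=*%@@@@@@
%%%%%%%%%%%%%+-:::::::::::::::-==--:::----:-:--=+++=--+%%@@@@@@@
%%%%%%%%%%%%%+-::::::::::::::-==--::--:----:--=++==-=*%@@@@@@@%%
%%%%%%%%%%#*+=-:::::::::::::::-----::::------=++=--=#%@@@@@@@%%@
%%%%%%%%%*=-:::::::::::::::::::----::-:---==++==-=*%@@@@@@@@%%%@
%%%%%%%%%*=:.:::::::::::::::::::--:-::---=+++=--=#%@@@@@@@@%%%%%
%%%%%%%%%#=:.:::::::::::::::::::----:---=++=--=*%@@@@@@@@@%%%%%%
%%%%%%%%%%+:::::::::::::::::::::-:---==++==--=#%@@@@@@@@@%%%%%%%
%%%%%%%%%%+:.::::::::::::::::::::--=+*++==-=*%@@@@@@@@@%%%%%%%@@
%%%%%%%%#*+===--:::::::::::::::::--=====--*%@@@@@@@@@@%%%%%%%%%%
%%%%%%#*++++++=====-----::::::::---===--=*%@@@@@@@@@@%%%%%%%%%%%
```

```bash
python3 -c "
from cell import finish_job
print(finish_job())"
```

```text
the job is handed in; nothing more can be done
None
```

I seated the spindle between its cups and left it held by the spring. I then worked the feed lever through the zigzag to the far-end stop, let go, and handed the job in at about 21 s. The final camera pixels and force readings fit this, but the hand-in returned no verdict.

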